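Find the rocking terminal cover, seat it and hold it down

ROBOT

A 6-joint arm with a two-finger parallel gripper is mounted at the origin on a cart in front of the work surface, level with it; the furniture and walls round the work are solid. World frame = base frame: x ahead of the robot, y to its left, z up, the work surface at z = 0. Lengths are in m, angles in rad, forces in N, time in s.
With the tool pointing down it reaches from about 0.35 to 0.775 m from the base axis. Payload 5.5 kg.
Tool frame: the origin (TCP) lies between the finger pads; the fingertips stand 11 mm ahead of it and the grasp point (between the pads) lies 8 mm behind it (tips_ahead is the distance from the TCP to the fingertips, in m); z points along the fingers, y is the line along which they close (so a half turn about z gives the same grasp; the last joint's range is limited). The gripper opens to 85 mm and grips with 20 to 120 N. Pads are 22 mm wide; open, the fingers measure 114 mm over their backs; the gripper's body (76 mm by 85 mm) begins 54 mm behind the grasp point. The pads swing forward as they close: fully open they stand 13 mm farther back than shut.
Start: joints at [-1.332, 0.313, 0.046, 1.304, 0, 1.431], TCP at [0.213, -0.534, 0.242] pointing down, gripper open.
Joint ranges: [-2.76, 2.76], [-0.86, 1.69], [-1.03, 1.26], [-2.2, 2.34], [-1.47, 1.5], [-3.14, 3.14]. Speed limits (rad/s): [2.57, 2.57, 3.14, 3.14, 3.14, 3.14].

INTERFACE

Orientations are given as a unit quaternion [w, x, y, z].
In Python, from workcell import * gives the robot as it stands. The module is installed in compiled form; this text tells all that it offers.
- The arm moves only by the tool jog_arm, never from a script. Its argument "moves" is a list of rows, each an object with "fingers": the closure, from 0 (fully open) to 1 (shut); "slide": the shift along the tool's x, y, z in mm, a list of three; "angular": the turn, a rotation vector about the tool's x, y, z in degrees, a list of three. A call has 1 to 10 rows; each row is the pose to reach, as a shift and turn from the pose commanded when the call began, along the tool's axes at that moment; what a row does not reach only later rows make up. A row lasts 1/12 s, in which the tool goes at most 41.7 mm and 7.16 degrees, less where a joint would pass 70% of its speed; a pose out of reach is approached as far as the arm can. A call with a gripper value outside its range is refused whole. The fingers move at their own pace and stop on an object; "squeeze" is the grip in N (left out, the last holds). Time passes only in rows, so rows that repeat a pose let the fingers close. It gives the time, the measured TCP pose, the force, the opening and the grip force at its end, in the units of the state.
- get_state(): the state, without advancing time (a new reading comes with each control period).
- read_camera(name): name is "scene" or "side" or "wrist"; returns a dict with "color" (400x640x3 uint8, red, green, blue), "fovy" (degrees; the focal length in pixels is half the picture's height over the tangent of half this angle, whatever the lens; pixels are square), "cx", "cy" (the principal point, pixels), "world_from_camera" (4x4, takes a point from camera to world coordinates); the wrist camera has in their place "tool_from_camera" (4x4, takes a point from camera to tool coordinates, whose origin is the TCP and whose axes are the flange's). Camera axes: x right, y down, z forward; pixel columns grow to the right and rows downward; lengths in m; the calibration is good to about 2 mm. A picture is of the moment at which its call begins: read the wrist's pose just before it. There is no depth.
- hand_in(): hands the job in; it is judged then, once.
Trained networks look in a picture, given as the dict that the camera call returned (one of the last four; its "shot" number tells which), for a name from the list of things; names that differ only in an ending like _2 or _b are one class to them, and where a whole thing is asked for, a point or a joint stands for the part that bears it (a point fixed in the world has none). Each returns a list of dicts, best first, with "p" (0 to 1); they miss things now and then, are a little off and sometimes report something else, mostly with a low value. They report only what shows in the picture. A call takes as long as a camera call.
- look_for(target, picture): "point" ([column, row] in pixels, amid what is visible of it).
- tip_of(target, picture): "point" ([column, row] in pixels: a listed point, or the origin of a listed thing).
The state is a dict: "clock": time; "joint_pos": joint angles; "qvel": joint speeds; "tau": joint torques, N m; "tcp_pos": TCP position; "orientation": TCP orientation; "wrist_force": force on the tool from outside, world axes, zero at the start; "ft_torque": the same for the moment, N m; "finger_gap": finger opening in m; "grip_force": force on a finger pad.
Only numpy, scipy, OpenCV 4.12 (cv2) and the standard library are available. Lean on these libraries where they do the work, as an engineer would, in place of code of your own. Each camera call takes 0.05 s, during which the arm holds its last target. There are 200 camera calls.

TASK

One of the four identical covers on the terminal box is not clipped down: find it by pressing the covers near an edge with a fingertip until you have made the loose one rock. Then press that cover fully home in its middle, and finish with the fingers still holding it down, touching no other cover, so that I can drive its screw. Only press, gently: don't pull a cover up, and leave the tools and parts lying around the box where they are.

Things in the scene. Friction and masses are not known exactly. Their poses are not given: they have to be found in the camera images.
- terminal_box: grey terminal box screwed to the bench, 210 x 210 mm, lid 50 mm above the bench; origin under its centre at bench level, z up, three black cable glands on its +x side. Its four cover tops stand 79 to 82 mm above the bench at the start; heights differ at random and do not tell which is loose
- cover_a: one of four identical off-white square caps, 80 x 80 mm, flat top, sides parallel to the box's x and y, in a 2 x 2 pattern, centres 92 mm apart; origin: centre of its top face, z up; which cap is in which place changes. Any sound cover only gives straight down, about 1 mm at 4 N, then is hard, and returns
- cover_b: one of four identical off-white square caps, 80 x 80 mm, flat top, sides parallel to the box's x and y, in a 2 x 2 pattern, centres 92 mm apart; origin: centre of its top face, z up; which cap is in which place changes. The unclipped cover, whichever it is, pressed 28 mm from its centre tips: the finger sinks 3 to 5 mm under 2 to 3 N (tilt about 0.19 rad), then it bottoms; released, it springs back level
- cover_c: one of four identical off-white square caps, 80 x 80 mm, flat top, sides parallel to the box's x and y, in a 2 x 2 pattern, centres 92 mm apart; origin: centre of its top face, z up; which cap is in which place changes. The unclipped cover, whichever it is, pressed in the middle with a little over 10 N goes down 6 mm to a hard stop, stays there and rocks no more
- cover_d: one of four identical off-white square caps, 80 x 80 mm, flat top, sides parallel to the box's x and y, in a 2 x 2 pattern, centres 92 mm apart; origin: centre of its top face, z up; which cap is in which place changes. Pressing only near an edge does not seat an unclipped cover
- sd_small: small orange-handled screwdriver, 118 mm long, 16 mm high, lying along its y in front of the box (on its -x side); loose, origin under its centre; to be left where it lies
- nut_big: rusty hexagon nut, 28 x 24 x 13 mm, beside the box (+y side); loose, origin under its centre; to be left where it lies
- tape_black: roll of black insulating tape, 67 mm across, 18 mm high, beside the box (-y side); loose, origin under its centre; to be left where it lies
- pliers_red: red-handled side cutters, 68 x 133 x 14 mm, to the left; loose, origin under its centre; to be left where it lies
- multimeter: yellow multimeter, 143 x 79 x 47 mm, beyond the box to the left; loose, origin under its centre; to be left where it lies
- sd_red: red screwdriver, 210 mm long, 29 mm high, to the left; loose, origin under its centre; to be left where it lies

How it is judged:
On the way:
1. the unclipped cover has been made to rock: pressed near an edge, it tilts by more than 0.06 rad (((angle between cover_a's own z axis and vertical above 0.06 rad and contact force between the fingers and cover_a above 0.3 N) or (angle between cover_b's own z axis and vertical above 0.06 rad and contact force between the fingers and cover_b above 0.3 N) or (angle between cover_c's own z axis and vertical above 0.06 rad and contact force between the fingers and cover_c above 0.3 N) or (angle between cover_d's own z axis and vertical above 0.06 rad and contact force between the fingers and cover_d above 0.3 N))), for 0.05 s.
At the end, for the whole second after the job is handed in: the cover that was unclipped is down by more than 4.5 mm from its start, level within 0.03 rad, and the fingers press it with more than 1 N and touch no other cover (((distance of cover_a from where it was at the start of the episode above 0.0045 m and z of cover_a in the frame of terminal_box below 0.0775 m and angle between cover_a's own z axis and vertical below 0.03 rad and contact force between the fingers and cover_a above 1 N and contact force between each of the arm, the fingers and cover_b below 0.5 N and contact force between each of the arm, the fingers and cover_c below 0.5 N and contact force between each of the arm, the fingers and cover_d below 0.5 N) or (distance of cover_b from where it was at the start of the episode above 0.0045 m and z of cover_b in the frame of terminal_box below 0.0775 m and angle between cover_b's own z axis and vertical below 0.03 rad and contact force between the fingers and cover_b above 1 N and contact force between each of the arm, the fingers and cover_a below 0.5 N and contact force between each of the arm, the fingers and cover_c below 0.5 N and contact force between each of the arm, the fingers and cover_d below 0.5 N) or (distance of cover_c from where it was at the start of the episode above 0.0045 m and z of cover_c in the frame of terminal_box below 0.0775 m and angle between cover_c's own z axis and vertical below 0.03 rad and contact force between the fingers and cover_c above 1 N and contact force between each of the arm, the fingers and cover_a below 0.5 N and contact force between each of the arm, the fingers and cover_b below 0.5 N and contact force between each of the arm, the fingers and cover_d below 0.5 N) or (distance of cover_d from where it was at the start of the episode above 0.0045 m and z of cover_d in the frame of terminal_box below 0.0775 m and angle between cover_d's own z axis and vertical below 0.03 rad and contact force between the fingers and cover_d above 1 N and contact force between each of the arm, the fingers and cover_a below 0.5 N and contact force between each of the arm, the fingers and cover_b below 0.5 N and contact force between each of the arm, the fingers and cover_c below 0.5 N))); the arm keeps its last pose, push and grip.
It fails at once if a cover is pulled up by more than about 3 mm (lifted) (z of any of cover_a, cover_b, cover_c, cover_d in the frame of terminal_box above 0.0855 m).
It fails at once if a cover is pressed with more than 40 N (contact force between the fingers and cover_a above 40 N or contact force between the fingers and cover_b above 40 N or contact force between the fingers and cover_c above 40 N or contact force between the fingers and cover_d above 40 N).
It fails at once if a tool or part lying about is moved by more than 25 mm or picked up (distance of any of sd_small, nut_big, pliers_red, multimeter, tape_black, sd_red from where it was at the start of the episode above 0.025 m or height (world z) of any of sd_small, nut_big, pliers_red, multimeter, tape_black, sd_red above 0.02 m).
It also fails if it takes over 45 s, if anything falls off the work surface, if the arm or the gripper's body presses on something with over 40 N, if the wrist force passes 120 N, or if a joint passes its speed limit or range.

## Working session

There is one attempt and no reset: what is moved stays moved. The work goes in short steps, Python scripts to look and compute and a tool call to move; the robot and the scene stay as the last step left them, time stands still between calls to the robot, and variables do not carry over. Pictures are saved under pics/ and viewed, at most 10 in all, crops included, and the job is handed in when it is done.

Besides the shell and the picture viewer there is one more tool, called as name(argument=value, ...), one argument or row to a line, values as JSON. jog_arm: Moves the arm, as the interface text tells. Its arguments: {"type":"object","properties":{"moves":{"type":"array","items":{"type":"object","properties":{"fingers":{"type":"number"},"slide":{"type":"array","items":{"type":"number"}},"angular":{"type":"array","items":{"type":"number"}}}}},"squeeze":{"type":"number"}},"required":["moves"]}

```bash
mkdir -p pics
cat > h.py <<'E'
from workcell import *
import numpy as np, cv2
def ray(p,uv):
    f=200/np.tan(np.radians(p["fovy"])/2)
    M=np.array(p["world_from_camera"]); d=M[:3,:3]@np.array([(uv[0]-p["cx"])/f,(uv[1]-p["cy"])/f,1])
    return M[:3,3],d
def at_z(p,uv,z):
    o,d=ray(p,uv); return o+d*(z-o[2])/d[2]
def proj(p,X):
    f=200/np.tan(np.radians(p["fovy"])/2)
    M=np.linalg.inv(np.array(p["world_from_camera"])); c=M[:3,:3]@np.array(X)+M[:3,3]
    return [p["cx"]+f*c[0]/c[2],p["cy"]+f*c[1]/c[2]]
E
python3 - <<'E'
from h import *
s=get_state(); print({k:np.round(v,3).tolist() for k,v in s.items()})
for n in ["scene","side"]:
    p=read_camera(n); cv2.imwrite(f"pics/{n}0.png",p["color"][:,:,::-1])
    print(n,p["fovy"],np.round(p["world_from_camera"],3).tolist())
    for t in ["cover_a","terminal_box"]:
        for r in tip_of(t,p): print(t,r["p"],np.round(r["point"],1),np.round(at_z(p,r["point"],.08 if t[0]=="c" else 0),4))
E
```

```text
{'clock': 0.0, 'joint_pos': [-1.332, 0.314, 0.045, 1.304, 0.0, 1.431], 'qvel': [0.001, -0.0, -0.002, -0.002, 0.001, 0.001], 'tau': [-0.0, -48.063, 29.853, 0.02, -0.0, 0.0], 'tcp_pos': [0.213, -0.534, 0.241], 'orientation': [-0.001, 0.982, 0.188, -0.0], 'wrist_force': [-0.076, 0.274, -0.805], 'ft_torque': [-0.043, 0.024, 0.027], 'grip_force': 0.0, 'finger_gap': 0.085}
scene 52.939755011882966 [[-0.701, -0.43, 0.569, 0.008], [-0.713, 0.401, -0.575, 0.685], [0.019, -0.808, -0.588, 0.688], [0.0, 0.0, 0.0, 1.0]]
cover_a 0.95 [352. 184.] [ 0.598  -0.0557  0.08  ]
cover_a 0.65 [378.6 195.2] [ 0.5128 -0.0666  0.08  ]
cover_a 0.61 [252.  292.3] [0.4728 0.3864 0.08  ]
cover_a 0.59 [328.5 195.2] [0.6045 0.0319 0.08  ]
cover_a 0.58 [352.8 214. ] [0.5052 0.047  0.08  ]
terminal_box 0.89 [347.5 219.8] [ 0.5631 -0.0059  0.    ]
side 54.78104240823684 [[0.957, -0.149, 0.25, 0.352], [-0.291, -0.555, 0.78, -0.64], [0.022, -0.818, -0.574, 0.619], [0.0, 0.0, 0.0, 1.0]]
cover_a 0.91 [343.7 240.8] [ 0.6051 -0.0515  0.08  ]
cover_a 0.78 [325.9 216.1] [0.5957 0.0434 0.08  ]
cover_a 0.72 [301.7 251.4] [ 0.5091 -0.0602  0.08  ]
cover_a 0.62 [290.8 222.8] [0.5104 0.04   0.08  ]
terminal_box 0.76 [312.6 259.4] [ 0.5496 -0.0076  0.    ]
```

View pics/scene0.png

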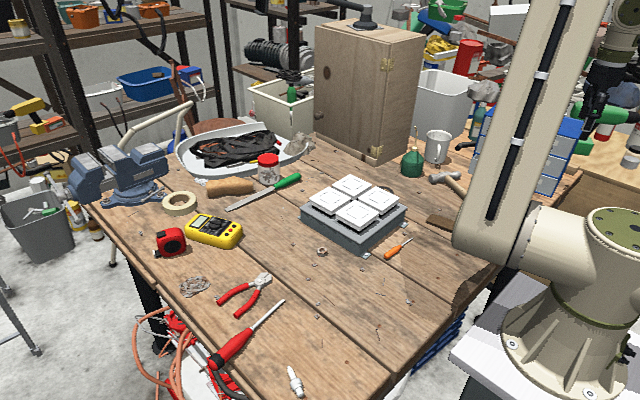

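View pics/side0.png

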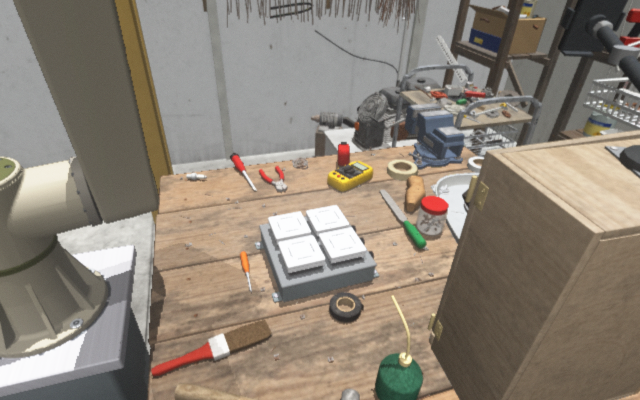

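The pictures show the box with its four covers at about (352,203) in the scene view and (315,238) in the side view. The loose tools lie low around it, and the wooden cabinet stands behind on the -y side.

Run:
```python
from h import *
from scipy.optimize import least_squares
from scipy.spatial.transform import Rotation as R
obs=[]
for n in ["scene","side"]:
    p=read_camera(n)
    if n=="scene":
        for uv in [(312,140),(375,162),(418,135),(412,175)]: print("cabinet/can",np.round(at_z(p,uv,0),3))
    for r in tip_of("cover_a",p):
        w=at_z(p,r["point"],.08)
        if abs(w[0]-.555)<.08 and abs(w[1]+.008)<.09: obs.append(w[:2])
    for r in look_for("tape_black",p)[:1]+look_for("sd_small",p)[:1]+look_for("nut_big",p)[:1]: print("tool",np.round(at_z(p,r["point"],.01),3))
obs=np.array(obs)
def f(q):
    c,s=np.cos(q[2]),np.sin(q[2]); A=np.array([[c,-s],[s,c]])
    out=[]
    for o in obs:
        l=A.T@(o-q[:2]); out+=list(l-46*.001*np.sign(l))
    return out
r=least_squares(f,[.555,-.008,.03],loss="soft_l1",f_scale=.005); q=r.x; print("box",q,np.round(r.fun,3))
s=get_state(); w,x,y,z=s["orientation"]; Rt=R.from_quat([x,y,z,w]); tgt=np.array([q[0]-.06,q[1],.26])
print("slide",1000*Rt.inv().apply(tgt-s["tcp_pos"]), "tool x yaw",np.degrees(np.arctan2(Rt.as_matrix()[1,0],Rt.as_matrix()[0,0])),"box",np.degrees(q[2]))
```

```text
cabinet/can [ 0.979 -0.271 -0.   ]
cabinet/can [ 0.714 -0.316  0.   ]
cabinet/can [ 0.732 -0.605  0.   ]
cabinet/can [ 0.577 -0.339  0.   ]
tool [0.396 0.009 0.01 ]
tool [0.524 0.137 0.01 ]
tool [ 0.58  -0.163  0.01 ]
tool [0.394 0.02  0.01 ]
box [ 0.55905223 -0.00686348 -0.05247019] [-0.001 -0.007  0.006 -0.008 -0.001 -0.004 -0.015  0.003  0.005 -0.
  0.003  0.001 -0.006  0.008  0.001  0.009]
slide [ 461.14771852 -384.10757783  -17.70438725] tool x yaw 21.703883894015412 box -3.0063206863406475
```

jog_arm(
  moves=[
    {"slide":[461,-384,-18],"angular":[0,0,22],"fingers":1},
    {"slide":[461,-384,-18],"angular":[0,0,22],"fingers":1},
    {"slide":[461,-384,-18],"angular":[0,0,22],"fingers":1},
    {"slide":[461,-384,-18],"angular":[0,0,22],"fingers":1},
    {"slide":[461,-384,-18],"angular":[0,0,22],"fingers":1},
    {"slide":[461,-384,-18],"angular":[0,0,22],"fingers":1},
    {"slide":[461,-384,-18],"angular":[0,0,22],"fingers":1},
    {"slide":[461,-384,-18],"angular":[0,0,22],"fingers":1},
    {"slide":[461,-384,-18],"angular":[0,0,22],"fingers":1},
    {"slide":[461,-384,-18],"angular":[0,0,22],"fingers":1},
  ],
  squeeze=20,
)

```text
clock: 1.63
tcp_pos: [0.4114, -0.1673, 0.2552]
orientation: [0.0, 1.0, -0.003, 0.0]
wrist_force: [-0.5, -1.3, -0.4]
finger_gap: 0.0002
grip_force: 0.0
```

jog_arm(
  moves=[
    {"slide":[70,-160,-5]},
    {"slide":[70,-160,-5]},
    {"slide":[70,-160,-5]},
    {"slide":[70,-160,-5]},
    {"slide":[70,-160,-5]},
    {"slide":[70,-160,-5]},
  ],
)

```text
schema error: expected keys fingers, slide, angular
```

```bash
cat >> h.py <<'E'
from scipy.spatial.transform import Rotation as R
def wrist():
    s=get_state(); p=read_camera("wrist"); w,x,y,z=s["orientation"]
    T=np.eye(4); T[:3,:3]=R.from_quat([x,y,z,w]).as_matrix(); T[:3,3]=s["tcp_pos"]
    p["world_from_camera"]=T@np.array(p["tool_from_camera"]); return s,p
E
python3 - <<'E'
from h import *
s,p=wrist(); cv2.imwrite("pics/w0.png",p["color"][:,:,::-1]); print(s["tcp_pos"],s["orientation"],np.round(p["tool_from_camera"],3).tolist(),p["fovy"])
for r in tip_of("cover_a",p): print(r["p"],np.round(r["point"],1),np.round(at_z(p,r["point"],.08),4))
E
```

```text
[ 0.41144888 -0.16732903  0.25518076] [ 3.09535540e-04  9.99996026e-01 -2.76781642e-03  4.37153426e-04] [[0.001, -0.946, -0.326, 0.084], [1.0, 0.001, 0.0, -0.0], [-0.0, -0.326, 0.946, -0.132], [0.0, 0.0, 0.0, 1.0]] 67.92768405983877
0.87 [109.   83.5] [0.5074 0.0348 0.08  ]
0.65 [201.3  82.9] [ 0.5076 -0.0545  0.08  ]
```

View pics/w0.png

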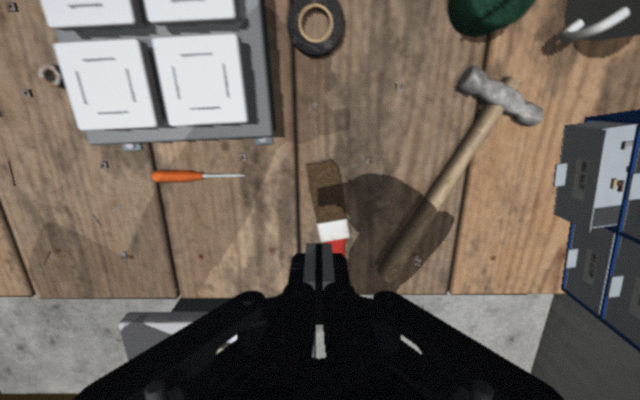

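The covers show top-left, at (109,83) and (201,83), and the box is rotated a few degrees. I have to centre over it.

jog_arm(
  moves=[
    {"slide":[140,-157,-5],"angular":[0,0,0],"fingers":1},
    {"slide":[140,-157,-5],"angular":[0,0,0],"fingers":1},
    {"slide":[140,-157,-5],"angular":[0,0,0],"fingers":1},
    {"slide":[140,-157,-5],"angular":[0,0,0],"fingers":1},
    {"slide":[140,-157,-5],"angular":[0,0,0],"fingers":1},
    {"slide":[140,-157,-5],"angular":[0,0,0],"fingers":1},
    {"slide":[140,-157,-5],"angular":[0,0,0],"fingers":1},
  ],
)

```text
clock: 2.32
tcp_pos: [0.5528, -0.0117, 0.2591]
orientation: [0.0, 1.0, -0.001, -0.0]
wrist_force: [-0.3, 0.1, 0.9]
finger_gap: 0.0
grip_force: 0.0
```

Run:
```python
from h import *
s,p=wrist(); cv2.imwrite("pics/w1.png",p["color"][:,:,::-1]); print(s["tcp_pos"],s["wrist_force"])
for r in tip_of("cover_a",p): print(r["p"],np.round(r["point"],1),np.round(at_z(p,r["point"],.08),4))
g=cv2.cvtColor(p["color"],cv2.COLOR_RGB2GRAY); hsv=cv2.cvtColor(p["color"],cv2.COLOR_RGB2HSV)
m=((g>170)&(hsv[:,:,1]<40)).astype(np.uint8)
for c in cv2.findContours(m,cv2.RETR_EXTERNAL,cv2.CHAIN_APPROX_NONE)[0]:
    if cv2.contourArea(c)>2500:
        W=np.array([at_z(p,q[0],.08)[:2]*1000 for q in c],dtype=np.float32)
        print(cv2.minAreaRect(W), cv2.boundingRect(c))
```

```text
[ 0.55279327 -0.01170497  0.25906458] [-0.29253109  0.11292628  0.86705357]
0.82 [358.5 216.6] [ 0.5067 -0.057   0.08  ]
0.82 [277.6 216.7] [0.5066 0.0348 0.08  ]
0.78 [272.7 135.7] [0.5973 0.0357 0.08  ]
0.56 [359.8 132.7] [ 0.6003 -0.0543  0.08  ]
((504.2604064941406, 35.85189437866211), (79.06793212890625, 78.86550903320312), 2.523583173751831) (238, 185, 75, 66)
((596.434326171875, 39.84756088256836), (78.74018859863281, 78.37080383300781), 2.2989954948425293) (226, 95, 83, 80)
((600.1195678710938, -52.47534942626953), (79.08138275146484, 79.04816436767578), 2.2884464263916016) (319, 91, 79, 81)
```

View pics/w1.png

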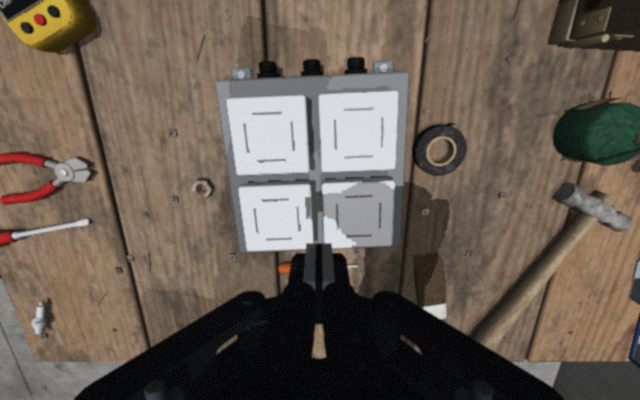

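The picture shows the four covers near (268,135), (358,132), (277,217) and (358,217). They lie in a clean 92 mm grid of 79 mm squares with 2.3° yaw, so the box centre is (0.552, -0.008). I'll start with the near-right cover, at its outer -x edge.

jog_arm(
  moves=[
    {"slide":[-73,46,100],"angular":[0,0,-2.3],"fingers":1},
    {"slide":[-73,46,100],"angular":[0,0,-2.3],"fingers":1},
    {"slide":[-73,46,100],"angular":[0,0,-2.3],"fingers":1},
    {"slide":[-73,46,130],"angular":[0,0,-2.3],"fingers":1},
    {"slide":[-73,46,150],"angular":[0,0,-2.3],"fingers":1},
    {"slide":[-73,46,158],"angular":[0,0,-2.3],"fingers":1},
    {"slide":[-73,46,162],"angular":[0,0,-2.3],"fingers":1},
    {"slide":[-73,46,162],"angular":[0,0,-2.3],"fingers":1},
    {"slide":[-73,46,162],"angular":[0,0,-2.3],"fingers":1},
  ],
)

```text
clock: 3.17
tcp_pos: [0.4796, -0.0593, 0.0991]
orientation: [0.0, 1.0, 0.017, 0.001]
wrist_force: [0.7, -0.2, 0.7]
finger_gap: 0.0003
grip_force: 0.0
```

jog_arm(
  moves=[
    {"slide":[0,0,4],"angular":[0,0,0],"fingers":1},
    {"slide":[0,0,7],"angular":[0,0,0],"fingers":1},
    {"slide":[0,0,7],"angular":[0,0,0],"fingers":1},
    {"slide":[0,0,7],"angular":[0,0,0],"fingers":1},
  ],
)

```text
clock: 3.5
tcp_pos: [0.479, -0.0585, 0.0911]
orientation: [0.0, 1.0, 0.018, 0.0]
wrist_force: [-0.1, 0.1, 1.2]
finger_gap: 0.0003
grip_force: 0.3
```

jog_arm(
  moves=[
    {"slide":[0,0,1],"angular":[0,0,0],"fingers":1},
    {"slide":[0,0,2],"angular":[0,0,0],"fingers":1},
    {"slide":[0,0,2],"angular":[0,0,0],"fingers":1},
  ],
)

```text
clock: 3.75
tcp_pos: [0.479, -0.0586, 0.0889]
orientation: [0.0, 1.0, 0.018, 0.0]
wrist_force: [0.5, 0.4, 1.9]
finger_gap: 0.0002
grip_force: 0.8
```

jog_arm(
  moves=[
    {"slide":[0,0,1],"angular":[0,0,0],"fingers":1},
    {"slide":[0,0,2],"angular":[0,0,0],"fingers":1},
    {"slide":[0,0,2],"angular":[0,0,0],"fingers":1},
  ],
)

```text
clock: 4.0
tcp_pos: [0.4792, -0.0586, 0.0878]
orientation: [0.0, 1.0, 0.018, 0.001]
wrist_force: [-1.6, 0.9, 8.7]
finger_gap: -0.0001
grip_force: 4.7
```

Run:
```python
from h import *
p=read_camera("side"); a=cv2.imread("pics/side0.png"); b=p["color"][:,:,::-1]
c=np.hstack([i[195:310,245:385] for i in (a,b)]); cv2.imwrite("pics/s1.png",cv2.resize(c,None,fx=2.8,fy=2.8,interpolation=cv2.INTER_CUBIC))
print(get_state()["wrist_force"],get_state()["tcp_pos"])
```

```text
[-1.09489299  1.06101016  8.96387261] [ 0.47921825 -0.05860214  0.08787278]
```

View pics/s1.png

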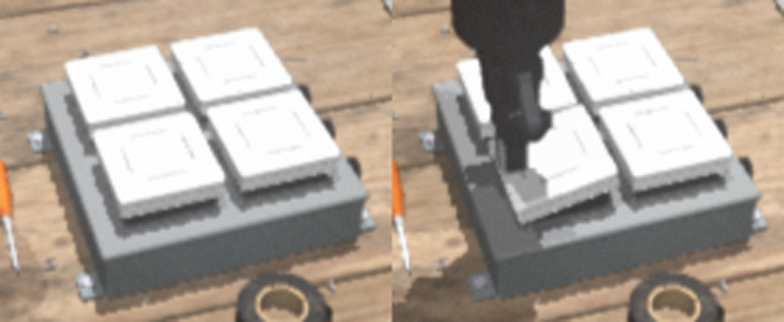

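The right half shows the near-right cover clearly tipped under the finger, with its raised far edge near (585,115), while the other three are unchanged. So this is the loose one. I'll lift, move 28 mm to its middle and press.

jog_arm(
  moves=[
    {"slide":[0,0,-10],"angular":[0,0,0],"fingers":1},
    {"slide":[0,0,-18],"angular":[0,0,0],"fingers":1},
    {"slide":[29,-1.4,-18],"angular":[0,0,0],"fingers":1},
    {"slide":[29,-1.4,-18],"angular":[0,0,0],"fingers":1},
    {"slide":[29,-1.4,-12],"angular":[0,0,0],"fingers":1},
    {"slide":[29,-1.4,-7],"angular":[0,0,0],"fingers":1},
    {"slide":[29,-1.4,-5],"angular":[0,0,0],"fingers":1},
    {"slide":[29,-1.4,-3],"angular":[0,0,0],"fingers":1},
    {"slide":[29,-1.4,-3],"angular":[0,0,0],"fingers":1},
  ],
)

```text
clock: 4.8
tcp_pos: [0.5067, -0.056, 0.0898]
orientation: [-0.0, 1.0, 0.017, -0.0]
wrist_force: [0.6, 0.2, 3.2]
finger_gap: -0.0
grip_force: 2.1
```

jog_arm(
  moves=[
    {"slide":[1,0,1],"angular":[0,0,0],"fingers":1},
    {"slide":[1,0,2],"angular":[0,0,0],"fingers":1},
    {"slide":[1,0,2],"angular":[0,0,0],"fingers":1},
  ],
)

```text
clock: 5.05
tcp_pos: [0.5068, -0.056, 0.0879]
orientation: [0.0, 1.0, 0.017, -0.001]
wrist_force: [-2.9, -0.5, 7.4]
finger_gap: 0.0003
grip_force: 3.8
```

jog_arm(
  moves=[
    {"slide":[-0.5,0,1],"angular":[0,0,0],"fingers":1},
    {"slide":[-0.5,0,2],"angular":[0,0,0],"fingers":1},
    {"slide":[-0.5,0,2],"angular":[0,0,0],"fingers":1},
  ],
)

```text
clock: 5.3
tcp_pos: [0.5068, -0.056, 0.0864]
orientation: [0.0, 1.0, 0.017, -0.0]
wrist_force: [-2.8, 0.2, 9.3]
finger_gap: 0.0002
grip_force: 4.8
```

jog_arm(
  moves=[
    {"slide":[-0.5,0,1],"angular":[0,0,0],"fingers":1},
    {"slide":[-0.5,0,2],"angular":[0,0,0],"fingers":1},
    {"slide":[-0.5,0,2],"angular":[0,0,0],"fingers":1},
  ],
)

```text
clock: 5.55
tcp_pos: [0.5068, -0.056, 0.086]
orientation: [0.0, 1.0, 0.017, 0.001]
wrist_force: [-5.5, 1.3, 21.3]
finger_gap: -0.0001
grip_force: 10.6
```

jog_arm(
  moves=[
    {"slide":[0,0,-0.6],"angular":[0,0,0],"fingers":1},
    {"slide":[0,0,-1.2],"angular":[0,0,0],"fingers":1},
    {"slide":[0,0,-1.2],"angular":[0,0,0],"fingers":1},
    {"slide":[0,0,-1.2],"angular":[0,0,0],"fingers":1},
  ],
)

```text
clock: 5.88
tcp_pos: [0.5068, -0.056, 0.0861]
orientation: [0.0, 1.0, 0.017, 0.0]
wrist_force: [-2.3, 0.8, 12.7]
finger_gap: -0.0001
grip_force: 6.4
```

Run:
```python
from h import *
p=read_camera("side"); a=cv2.imread("pics/side0.png"); b=p["color"][:,:,::-1]
c=np.hstack([i[195:310,245:385] for i in (a,b)]); cv2.imwrite("pics/s2.png",cv2.resize(c,None,fx=2.8,fy=2.8,interpolation=cv2.INTER_CUBIC))
s=get_state(); print(s["wrist_force"],s["ft_torque"],s["tcp_pos"])
```

```text
[-3.49443657  0.99182245 13.85775753] [ 0.22489124  0.59544414 -0.00066545] [ 0.5067462  -0.05602627  0.0861469 ]
```

View pics/s2.png

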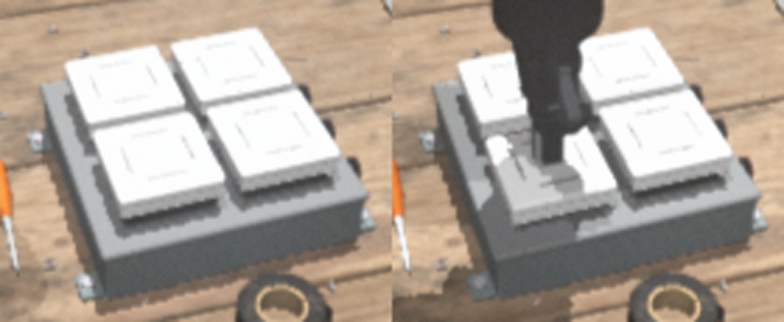

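The cover is level and flat at its lower stop. It is held at about 13 N, and the tip stayed put when I eased the force. Only this cover is touched.

```bash
python3 -c "
from workcell import *
print(hand_in())"
```

```text
the job is handed in; nothing more can be done
None
```

The loose cover was the near-right one (-x, -y corner of the box): I made it rock, pressed it home in its middle to the hard stop, and handed in with the fingers holding it down at about 13 N, touching no other cover; no verdict came back.

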